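# Lay out hardeners beside their resins

## Task

Set up the pouring station: bring the four hardener bottles from the carry rack to the pouring rack and stand each one in the empty front cell directly in front of the resin that comes in the same shape of bottle, so that the row of hardeners has the same order as the row of resins. Keep the bottles upright and set them down rather than dropping them. Leave the resins where they stand, and the pigment bottle with the spout in the carry rack.

Things in the scene. Friction and masses are not known exactly. Their poses are not given: they have to be found in the camera images.
- pour_rack: Fixed plywood pouring rack, the farther of two racks, 196 mm deep (x, away from robot), 318 wide (y, left). Origin: underside, between its rows. Four columns at y = -114, -38, 38, 114 mm. Front row, x = -46: empty open cells, inside 76 (x) by 72 (y) mm, floor 8 mm up, walls to 38 (rear side 48). Rear row, x = 46: resin bottles on a step 32 mm up, one per column; back board 70 mm high.
- hardener_squat: Hardener: a wide round bottle, 54 mm diameter, 92 mm tall; white. At first in any of five cells, 76 mm apart in a row along y, of the plywood carry rack near the robot (floor 8 mm up, walls to 38, end panels 80 mm tall). Grip it by the black cap: 30 mm wide, 28 tall, its top is the bottle's top; 8 mm of neck below, then the shoulder. 75 to 210 g. Origin: centre of the underside, z up.
- hardener_slim: Hardener: a slim round bottle, 34 mm diameter, 124 mm tall; white. At first in any of five cells, 76 mm apart in a row along y, of the plywood carry rack near the robot (floor 8 mm up, walls to 38, end panels 80 mm tall). Grip it by the black cap: 30 mm wide, 28 tall, its top is the bottle's top; 8 mm of neck below, then the shoulder. 75 to 210 g. Origin: centre of the underside, z up.
- hardener_square: Hardener: a square bottle, 42 x 42 mm, 108 mm tall; white. At first in any of five cells, 76 mm apart in a row along y, of the plywood carry rack near the robot (floor 8 mm up, walls to 38, end panels 80 mm tall). Grip it by the black cap: 30 mm wide, 28 tall, its top is the bottle's top; 8 mm of neck below, then the shoulder. 75 to 210 g. Origin: centre of the underside, z up.
- hardener_flat: Hardener: a flat bottle with rounded ends, 56 mm along its y, 32 mm along its x, 114 mm tall; white. At first in any of five cells, 76 mm apart in a row along y, of the plywood carry rack near the robot (floor 8 mm up, walls to 38, end panels 80 mm tall). Grip it by the black cap: 30 mm wide, 28 tall, its top is the bottle's top; 8 mm of neck below, then the shoulder. 75 to 210 g. Origin: centre of the underside, z up.
- resin_squat: Resin: a wide round bottle, 62 mm diameter, 106 mm tall with its cap; white, black cap. Stands loose in any column of the pouring rack's rear row and stays there; the hardener in the same shape of bottle belongs in the cell in front of it. Origin: centre of the underside, z up.
- resin_slim: Resin: a slim round bottle, 40 mm diameter, 142 mm tall with its cap; white, black cap. Stands loose in any column of the pouring rack's rear row and stays there; the hardener in the same shape of bottle belongs in the cell in front of it. Origin: centre of the underside, z up.
- resin_square: Resin: a square bottle, 48 x 48 mm, 124 mm tall with its cap; white, black cap. Stands loose in any column of the pouring rack's rear row and stays there; the hardener in the same shape of bottle belongs in the cell in front of it. Origin: centre of the underside, z up.
- resin_flat: Resin: a flat bottle with rounded ends, 64 mm along its y, 37 mm along its x, 130 mm tall with its cap; white, black cap. Stands loose in any column of the pouring rack's rear row and stays there; the hardener in the same shape of bottle belongs in the cell in front of it. Origin: centre of the underside, z up.
- dropper: White pigment bottle with a pointed spout and no cap, 42 mm diameter, 96 mm tall. Stands in the fifth cell of the carry rack, any place in the row, and stays there. Origin: centre of the underside, z up.

How it is judged:
At the end, for the whole second after the job is handed in: Each hardener stands upright (within 0.1 rad) and at rest on the floor of the front cell (anywhere inside the cell) of the column whose rear cell holds the resin of the same shape; resins and the spouted pigment bottle are upright and within 30 mm of where they started (((y of hardener_squat in the frame of pour_rack between -0.136 and -0.092 m and y of resin_squat in the frame of pour_rack between -0.136 and -0.092 m) or (y of hardener_squat in the frame of pour_rack between -0.06 and -0.016 m and y of resin_squat in the frame of pour_rack between -0.06 and -0.016 m) or (y of hardener_squat in the frame of pour_rack between 0.016 and 0.06 m and y of resin_squat in the frame of pour_rack between 0.016 and 0.06 m) or (y of hardener_squat in the frame of pour_rack between 0.092 and 0.136 m and y of resin_squat in the frame of pour_rack between 0.092 and 0.136 m)) and x of hardener_squat in the frame of pour_rack between -0.07 and -0.022 m and z of hardener_squat in the frame of pour_rack between 0.004 and 0.013 m and angle between each of hardener_squat, resin_squat, hardener_slim, resin_slim, hardener_square, resin_square, hardener_flat, resin_flat, dropper's own z axis and vertical below 0.1 rad and linear speed of each of hardener_squat, resin_squat, hardener_slim, resin_slim, hardener_square, resin_square, hardener_flat, resin_flat below 0.02 m/s and angular speed of each of hardener_squat, hardener_slim, hardener_square, hardener_flat below 0.3 rad/s and distance of each of resin_squat, resin_slim, resin_square, resin_flat, dropper from where it was at the start of the episode below 0.03 m and ((y of hardener_slim in the frame of pour_rack between -0.136 and -0.092 m and y of resin_slim in the frame of pour_rack between -0.136 and -0.092 m) or (y of hardener_slim in the frame of pour_rack between -0.06 and -0.016 m and y of resin_slim in the frame of pour_rack between -0.06 and -0.016 m) or (y of hardener_slim in the frame of pour_rack between 0.016 and 0.06 m and y of resin_slim in the frame of pour_rack between 0.016 and 0.06 m) or (y of hardener_slim in the frame of pour_rack between 0.092 and 0.136 m and y of resin_slim in the frame of pour_rack between 0.092 and 0.136 m)) and x of hardener_slim in the frame of pour_rack between -0.07 and -0.022 m and z of hardener_slim in the frame of pour_rack between 0.004 and 0.013 m and ((y of hardener_square in the frame of pour_rack between -0.136 and -0.092 m and y of resin_square in the frame of pour_rack between -0.136 and -0.092 m) or (y of hardener_square in the frame of pour_rack between -0.06 and -0.016 m and y of resin_square in the frame of pour_rack between -0.06 and -0.016 m) or (y of hardener_square in the frame of pour_rack between 0.016 and 0.06 m and y of resin_square in the frame of pour_rack between 0.016 and 0.06 m) or (y of hardener_square in the frame of pour_rack between 0.092 and 0.136 m and y of resin_square in the frame of pour_rack between 0.092 and 0.136 m)) and x of hardener_square in the frame of pour_rack between -0.07 and -0.022 m and z of hardener_square in the frame of pour_rack between 0.004 and 0.013 m and ((y of hardener_flat in the frame of pour_rack between -0.136 and -0.092 m and y of resin_flat in the frame of pour_rack between -0.136 and -0.092 m) or (y of hardener_flat in the frame of pour_rack between -0.06 and -0.016 m and y of resin_flat in the frame of pour_rack between -0.06 and -0.016 m) or (y of hardener_flat in the frame of pour_rack between 0.016 and 0.06 m and y of resin_flat in the frame of pour_rack between 0.016 and 0.06 m) or (y of hardener_flat in the frame of pour_rack between 0.092 and 0.136 m and y of resin_flat in the frame of pour_rack between 0.092 and 0.136 m)) and x of hardener_flat in the frame of pour_rack between -0.07 and -0.022 m and z of hardener_flat in the frame of pour_rack between 0.004 and 0.013 m); the robot touches nothing.
It fails at once if a hardener bottle is tipped (over 0.6 rad) (angle between any of hardener_squat, hardener_slim, hardener_square, hardener_flat's own z axis and vertical above 0.6 rad).
It fails at once if a hardener is dropped (falls free faster than 0.7 m/s, about 25 mm) ((contact force between hardener_squat and the fingers below 0.05 N and linear speed of hardener_squat above 0.7 m/s) or (contact force between hardener_slim and the fingers below 0.05 N and linear speed of hardener_slim above 0.7 m/s) or (contact force between hardener_square and the fingers below 0.05 N and linear speed of hardener_square above 0.7 m/s) or (contact force between hardener_flat and the fingers below 0.05 N and linear speed of hardener_flat above 0.7 m/s)).
It fails at once if a resin or the pigment bottle is shifted over 30 mm or tipped over (distance of any of resin_squat, resin_slim, resin_square, resin_flat, dropper from where it was at the start of the episode above 0.03 m or angle between any of resin_squat, resin_slim, resin_square, resin_flat, dropper's own z axis and vertical above 0.6 rad).
It also fails if it takes over 102 s, if anything falls off the work surface, if the arm or the gripper's body presses on something with over 40 N, if the wrist force passes 120 N, or if a joint passes its speed limit or range.

## Robot

A 7-joint arm with a two-finger parallel gripper is mounted at the origin on the work surface. World frame = base frame: x ahead of the robot, y to its left, z up, the work surface at z = 0. Lengths are in m, angles in rad, forces in N, time in s.
With the tool pointing down it reaches from about 0.425 to 0.95 m from the base axis. Payload 4.7 kg.
Tool frame: the origin (TCP) lies between the finger pads; the fingertips stand 25 mm ahead of it and the grasp point (between the pads) lies 6 mm ahead of it; z points along the fingers, y is the line along which they close (so a half turn about z gives the same grasp; the last joint's range is limited). The gripper opens to 85 mm and grips with 20 to 120 N. Pads are 22 mm wide; open, the fingers measure 114 mm over their backs; the gripper's body (76 mm by 85 mm) begins 54 mm behind the grasp point. The pads swing forward as they close: fully open they stand 13 mm farther back than shut.
Start: joints at [-1.246, 0.469, -0.049, 1.532, 0.024, 1.141, -0.082], TCP at [0.234, 0.633, 0.256] pointing down, gripper open.
Joint ranges: [-2.59, 2.59], [-0.33, 1.99], [-1.39, 1.29], [0.1, 2.45], [-1.04, 4.18], [0.21, 1.99], [-2.66, 2.66]. Speed limits (rad/s): [2.57, 2.57, 3.14, 3.14, 3.14, 3.14, 3.14].

## Interface

Orientations are given as a 3x3 rotation matrix whose columns are the frame's x, y, z axes.
In Python, from rig import * gives the robot as it stands. Calls block until the motion is done:
- movep(position, orientation): joint-space move of the TCP to a pose.
- move_l(position, attitude=None, feed=0.15, until_force=None): straight line of the TCP; attitude=None keeps the orientation; feed is the mean speed in m/s. With until_force (N) it stops when the force on the tool has changed by that much, and returns True; else False.
- move_joints(angles): joint-space move.
- command_gripper(opening, newtons=None): finger opening in m; newtons is the grip in N (None keeps the last); returns when the fingers have stopped.
- sleep(seconds).
- inverse_kinematics(position, orientation): joint angles nearest the present ones, or None.
- sense(): the state.
- camera(name): name is "side" or "top"; returns (picture, depth): 420x560x3 uint8, red, green, blue; 420x560 float32, m along the optical axis (not along the pixel's ray), 0 where there is no reading.
- camera_params(name): a dict with "K" (3x3 intrinsics, pixels), "position" and "rotation" of the camera in the world. Camera axes: x right, y down, z forward; pixel columns grow to the right and rows downward; lengths in m; the calibration is good to about 2 mm. A picture is of the moment at which its call begins. camera_params takes no time and is no camera call.
A pose or a line that the arm cannot do raises Unreachable and nothing moves.
- finish_job(): hands the job in; it is judged then, once.
The state is a dict: "time_s": time; "joint_pos": joint angles; "qd": joint speeds; "joint_efforts": joint torques, N m; "position": TCP position; "tcp_rot": TCP orientation; "wrist_force": force on the tool from outside, world axes, zero at the start; "ft_torque": the same for the moment, N m; "finger_gap": finger opening in m; "gripper_force": force on a finger pad.
Only numpy, scipy, OpenCV 4.12 (cv2) and the standard library are available. Lean on these libraries where they do the work, as an engineer would, in place of code of your own. Each camera call takes 0.05 s, during which the arm holds its last target. There are 200 camera calls.

## Working session

There is one attempt and no reset: what is moved stays moved. The work goes in short steps, each a Python script; the robot and the scene stay as the last script left them, time stands still between calls to the robot, and variables do not carry over. Pictures are saved under pics/ and viewed, at most 14 in all, crops included, and the job is handed in when it is done.

```bash
mkdir -p pics
python3 - <<'E'
from rig import *
import cv2,numpy as np
for n in("top","side"):
    p,d=camera(n); cv2.imwrite(f"pics/{n}0.png",p[:,:,::-1]); np.save(n+"0.npy",d)
    c=camera_params(n); print(n,c["K"].tolist(),c["position"],np.round(c["rotation"],3).tolist())
s=sense();print(s["position"],np.round(s["tcp_rot"],2).tolist(),s["time_s"])
E
```

```text
top [[440.1792294804886, 0.0, 286.01864063461994], [0.0, 440.1792294804886, 204.88658483881676], [0.0, 0.0, 1.0]] [0.41673172 0.01950805 0.93881158] [[-0.024, -0.978, 0.206], [-1.0, 0.025, -0.001], [-0.004, -0.206, -0.979]]
side [[429.76736817099305, 0.0, 280.8602251762025], [0.0, 429.76736817099305, 205.32618078548444], [0.0, 0.0, 1.0]] [0.18109242 0.38628739 0.68303964] [[-0.683, -0.544, 0.487], [-0.73, 0.521, -0.443], [-0.013, -0.658, -0.753]]
[0.23367675 0.63274987 0.25536598] [[-0.94, 0.35, -0.0], [0.35, 0.94, -0.0], [-0.0, -0.0, -1.0]] 0.1
```

View pics/top0.png

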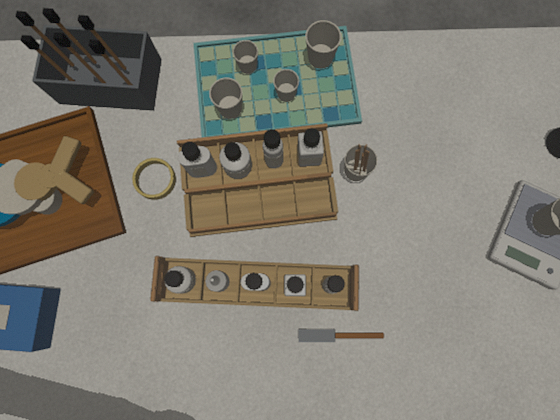

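View pics/side0.png

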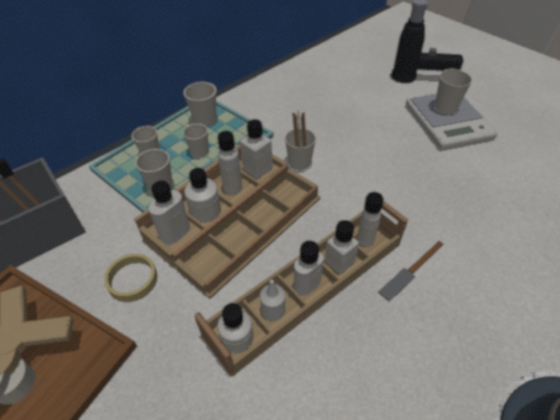

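Top view: the carry rack runs left to right squat (176,279), dropper (216,281), flat (255,282), square (295,284), slim (335,284). The pouring rack's resins sit at (193,155), (235,158), (272,145) and (311,145). I'll enlarge to confirm the shapes and corners.

Run:
```python
import cv2,numpy as np
t=cv2.imread("pics/top0.png");s=cv2.imread("pics/side0.png")
a=cv2.resize(t[120:320,145:365],(660,600),interpolation=cv2.INTER_CUBIC)
cv2.imwrite("pics/ct.png",a)
cv2.imwrite("pics/cs.png",cv2.resize(s[110:300,130:330],None,fx=3,fy=3,interpolation=cv2.INTER_CUBIC))
```

```text
(no output)
```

View pics/ct.png

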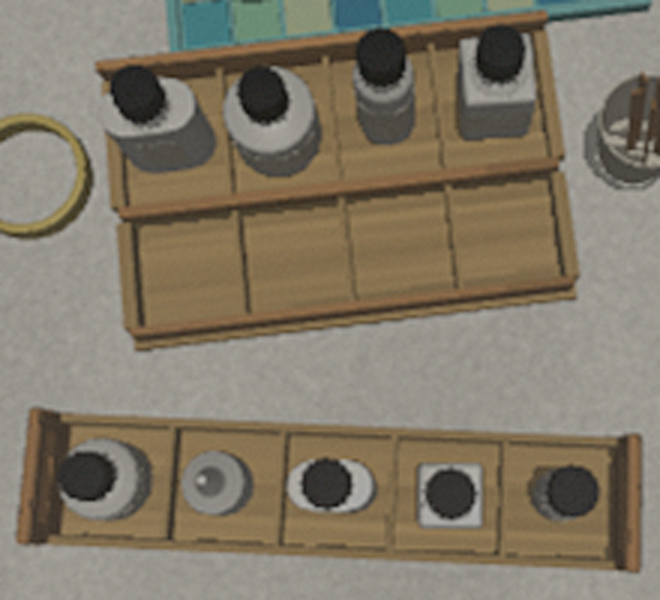

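View pics/cs.png

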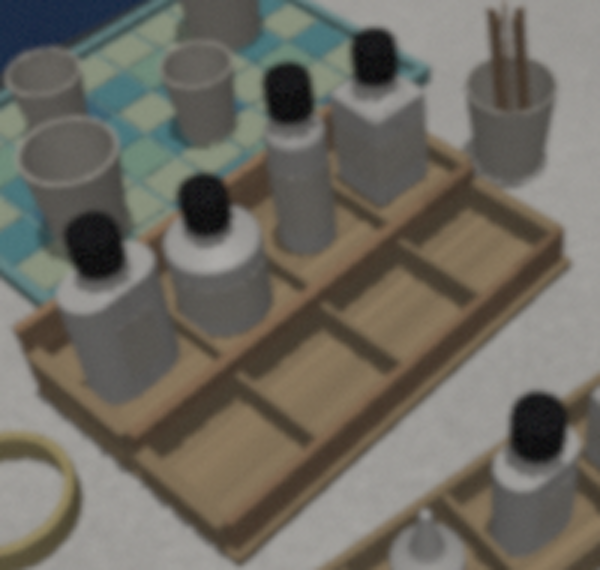

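Resins left to right are flat (+114), squat (+38), slim (-38), square (-114). The front-cell partitions in the crop run (238,210)-(247,312), (345,197)-(355,299) and (446,182)-(457,287). Next I compute positions.

```bash
cat > h.py <<'E'
from rig import *
import numpy as np, cv2
def pt(name,u,v,depth=None,z=None):
    c=camera_params(name); r=c["rotation"]@(np.linalg.inv(c["K"])@[u,v,1]); p=c["position"]
    return p+r*(depth if z is None else (z-p[2])/r[2])
def cloud(name,d):
    c=camera_params(name); v,u=np.indices(d.shape)
    r=np.stack([u,v,np.ones_like(u)],-1)@np.linalg.inv(c["K"]).T
    return (r*d[...,None])@c["rotation"].T+c["position"]
def captop(P,xy,h,tol=.006):
    m=(np.hypot(P[...,0]-xy[0],P[...,1]-xy[1])<.03)&(abs(P[...,2]-h)<tol)
    q=P[m]; c,r=cv2.minEnclosingCircle(q[:,:2].astype(np.float32)); return np.array(c),r,len(q),np.median(q[:,2]),q.mean(0)[:2]
E
python3 - <<'E'
from h import *
np.set_printoptions(precision=4,suppress=True)
d=np.load("top0.npy");P=cloud("top",d)
f=lambda a:(145+a[0]/3,120+a[1]/3)
for n,c,h in(("squat",(87,476),.1),("flat",(326,483),.122),("square",(450,494),.116),("slim",(573,491),.132)):
    g=pt("top",*f(c),z=h); print(n,g,captop(P,g,h))
for c in((238,210),(247,312),(345,197),(355,299),(446,182),(457,287)):
    u,v=f(c);print(pt("top",u,v,z=.038),P[round(v),round(u)])
print("floors");
for c in((190,270),(300,255),(400,245),(505,230)):
    u,v=f(c);print(pt("top",u,v,z=.008),P[round(v),round(u)])
# rear-side ridge 48mm
Q=P[(P[...,0]>.5)&(P[...,0]<.75)&(abs(P[...,1]-.1)<.3)&(abs(P[...,2]-.048)<.004)]
print(len(Q),Q.min(0),Q.max(0))
# carry rack wall tops
Q=P[(P[...,0]>.1)&(P[...,0]<.45)&(abs(P[...,1])<.4)&(abs(P[...,2]-.080)<.003)];print(len(Q),Q.min(0),Q.max(0))
for a in(0,np.pi/2):print(a, [inverse_kinematics([x,y,.3],np.array([[np.cos(a),np.sin(a),0],[np.sin(a),-np.cos(a),0],[0,0,-1]])) is not None for x,y in((.42,.25),(.42,-.1),(.62,.2),(.62,-.05))])
E
```

```text
squat [0.4567 0.2329 0.1   ] (array([0.4585, 0.2373]), 0.015311828814446926, 201, np.float64(0.09827490564789898), array([0.4586, 0.2366]))
flat [0.4478 0.0812 0.122 ] (array([0.4491, 0.0818]), 0.015437370166182518, 211, np.float64(0.12031713103293817), array([0.4492, 0.0819]))
square [0.4395 0.0057 0.116 ] (array([0.4415, 0.0046]), 0.015521912835538387, 214, np.float64(0.11464813327209206), array([0.4412, 0.0046]))
slim [ 0.439 -0.068  0.132] (array([ 0.4408, -0.069 ]), 0.015367421321570873, 217, np.float64(0.13073750736208634), array([ 0.4408, -0.069 ]))
[0.6416 0.1477 0.038 ] [0.6432 0.1492 0.032 ]
[0.5689 0.1411 0.038 ] [0.5695 0.1423 0.0344]
[0.6492 0.0724 0.038 ] [0.6567 0.0743 0.0057]
[0.5761 0.0664 0.038 ] [0.5756 0.0671 0.037 ]
[0.6583 0.001  0.038 ] [0.6585 0.0003 0.0342]
[ 0.5828 -0.0045  0.038 ] [ 0.5821 -0.0038  0.038 ]
floors
[0.6056 0.1863 0.008 ] [0.6059 0.1872 0.0066]
[0.6146 0.1071 0.008 ] [0.6146 0.1071 0.0081]
[0.6202 0.0349 0.008 ] [0.6199 0.0357 0.006 ]
[ 0.6293 -0.0412  0.008 ] [ 0.6295 -0.0407  0.004 ]
1284 [ 0.5012 -0.1674  0.044 ] [0.75   0.2687 0.052 ]
296 [ 0.3922 -0.1168  0.077 ] [0.45   0.2822 0.0828]
0 [True, True, True, True]
1.5707963267948966 [True, True, True, True]
```

```bash
cat >> h.py <<'E'
PSI_C,PSI_P,ROW=-.058,.10,np.array([.6128,.0695])
CAPS=dict(squat=(.4585,.237,.092,.038),flat=(.4491,.0818,.114,.114),square=(.4414,.0046,.108,-.114),slim=(.4408,-.069,.124,-.038))
def tool(psi,s=1):
    y=s*np.array([np.cos(psi),np.sin(psi),0]);z=np.array([0,0,-1.]);return np.stack([np.cross(y,z),y,z],1)
def target(n): return ROW+CAPS[n][3]*np.array([-np.sin(PSI_P),np.cos(PSI_P)])
def job(n,s):
    x,y,h,_=CAPS[n]; z=.008+h-.006; tx,ty=target(n)
    movep([x,y,z+.15],tool(PSI_C,s)); command_gripper(.060,60)
    move_l([x,y,z],feed=.15); command_gripper(0,60); g=sense()["finger_gap"]; print(n,"gap",g)
    if not .024<g<.034: return print("bad grasp")
    move_l([x,y,z+.15],feed=.15); print("gap",sense()["finger_gap"],"F",sense()["wrist_force"].round(2))
    move_l([tx,ty,z+.15],tool(PSI_P,s),feed=.2)
    move_l([tx,ty,z+.012],feed=.15); sleep(.2)
    print("contact",move_l([tx,ty,z-.004],feed=.02,until_force=4),sense()["position"][2]-z,sense()["wrist_force"].round(1))
    command_gripper(.055); move_l([tx,ty,z+.15],feed=.2); print("t",sense()["time_s"])
def snap(f,box=None):
    p,d=camera("top");cv2.imwrite(f,cv2.resize(p[100:330,130:370,::-1],None,fx=2.5,fy=2.5)); return cloud("top",d)
E
python3 - <<'E'
from h import *
q0=sense()["joint_pos"]
for s in(1,-1):
    for n in CAPS:
        x,y,h,_=CAPS[n]
        for p,a in(((x,y,h+.15),PSI_C),((x,y,h),PSI_C),((*target(n),h),PSI_P),((*target(n),h+.152),PSI_P)):
            q=inverse_kinematics(list(p),tool(a,s)); print(s,n,None if q is None else np.round(q,2))
E
```

```text
1 squat [-0.88  0.23  0.38  1.94 -0.1   0.99 -0.51]
1 squat [-0.81  0.44  0.32  2.07 -0.22  0.66 -0.41]
1 squat [-0.54  0.59  0.42  1.84 -0.32  0.79  0.14]
1 squat [-0.6   0.41  0.48  1.71 -0.21  1.07  0.05]
1 flat [-0.72  0.09  0.49  2.04 -0.05  1.02 -0.27]
1 flat [-0.62  0.33  0.42  2.19 -0.22  0.66 -0.11]
1 flat [-0.63  0.56  0.38  1.8  -0.27  0.83 -0.03]
1 flat [-0.67  0.4   0.41  1.66 -0.17  1.12 -0.1 ]
1 square [-0.66  0.07  0.59  2.08 -0.05  1.   -0.1 ]
1 square [-0.55  0.33  0.54  2.23 -0.28  0.64  0.13]
1 square [-0.35  0.59  0.5   1.81 -0.36  0.83  0.42]
1 square [-0.44  0.43  0.61  1.68 -0.27  1.12  0.34]
1 slim [-0.64  0.06  0.75  2.06 -0.05  1.04  0.07]
1 slim [-0.56  0.35  0.76  2.22 -0.37  0.7   0.4 ]
1 slim [-0.47  0.55  0.48  1.82 -0.33  0.85  0.27]
1 slim [-0.53  0.39  0.56  1.68 -0.22  1.14  0.19]
-1 squat [-0.38  0.23 -0.21  1.91  0.06  1.    2.47]
-1 squat [-0.32  0.44 -0.29  2.04  0.2   0.68  2.34]
-1 squat [ 0.51  0.91 -1.18  1.77  0.93  1.14  2.26]
-1 squat [ 0.52  0.67 -1.18  1.65  0.64  1.27  2.46]
-1 flat [ 0.74  0.28 -1.17  1.97  0.29  1.07  2.53]
-1 flat [ 0.64  0.61 -1.17  2.13  0.73  0.9   2.11]
-1 flat [ 0.38  0.89 -1.18  1.73  0.89  1.17  2.17]
-1 flat [ 0.39  0.66 -1.18  1.6   0.63  1.31  2.36]
-1 square None
-1 square [ 0.81  0.59 -1.17  2.17  0.74  0.87  2.27]
-1 square [-0.7   0.84  1.11  1.83 -0.87  1.05 -2.29]
-1 square [-0.73  0.6   1.11  1.7  -0.57  1.21 -2.52]
-1 slim None
-1 slim [-0.81  0.49  1.12  2.23 -0.64  0.79 -2.45]
-1 slim [-0.83  0.79  1.11  1.84 -0.82  1.05 -2.43]
-1 slim [ 0.65  0.63 -1.18  1.61  0.6   1.31  2.62]
```

s=1 is comfortable everywhere.

Run:
```python
from h import *
job("squat",1); snap("pics/a1.png")
```

```text
squat gap 0.0288043090387898
gap 0.028602491771466874 F [ 0.04 -0.45 -2.41]
contact True 0.0010021218068890086 [-0.3  0.8  3.9]
t 9.0833
```

View pics/a1.png

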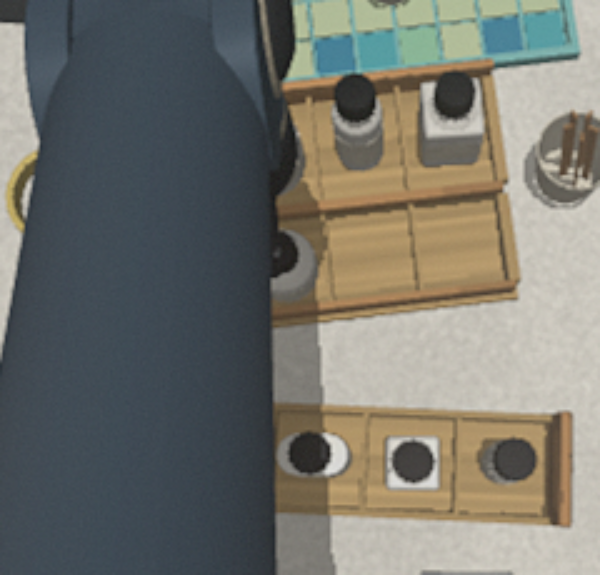

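The squat bottle stands in its cell at (285,260), seated at floor height. The arm hides the left part of the view. Slim and square come next.

Run:
```python
from h import *
job("slim",1); job("square",1)
x,y=CAPS["flat"][:2]; movep([x,y,.266],tool(PSI_C)); snap("pics/a2.png")
p,d=camera("side");cv2.imwrite("pics/s2.png",p[:,:,::-1])
```

```text
slim gap 0.028236738116773477
gap 0.02885352568800269 F [-0.63 -0.09 -1.53]
contact True 0.0009059189447037097 [-0.1  0.3  3.6]
t 17.2917
square gap 0.028233846436008445
gap 0.028859875435197642 F [ 0.57 -0.03 -1.37]
contact True 0.0009118307191293695 [-0.1 -0.7  3.9]
t 25.15
```

View pics/a2.png

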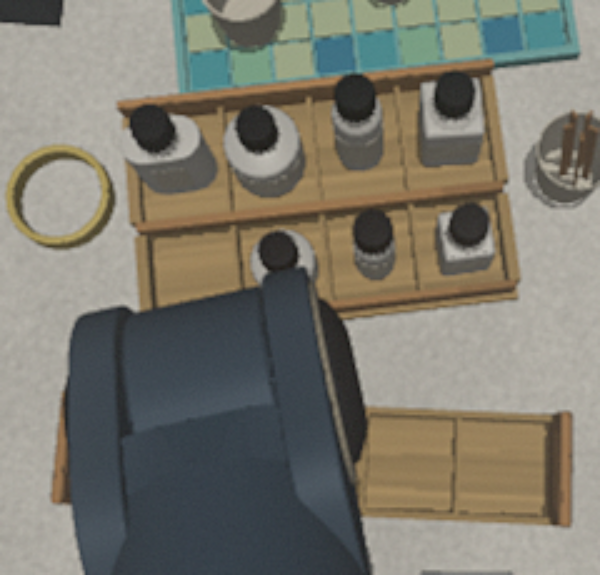

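View pics/s2.png

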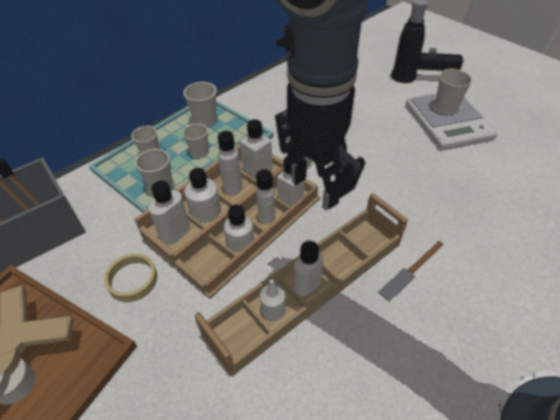

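Both views show squat, slim and square upright in front of their matching resins, at (280,250), (375,245) and (468,235) in the top crop. Only the flat bottle remains, and its cell is empty.

Run:
```python
from h import *
job("flat",1)
movep([.45,-.3,.35],tool(PSI_C)); P=snap("pics/a3.png")
for n in CAPS: print(n,captop(P,target(n),.008+CAPS[n][2])[0]-target(n))
```

```text
flat gap 0.028482046018674018
gap 0.02814477283486662 F [ 0.13 -0.03 -2.79]
contact True 0.0009736215607215881 [-0.1  0.1  4.2]
t 33.4583
squat [-0.00122999  0.0004386 ]
flat [-0.00076254 -0.00120828]
square [-0.00165866 -0.00017895]
slim [-0.00112159 -0.00035925]
```

View pics/a3.png

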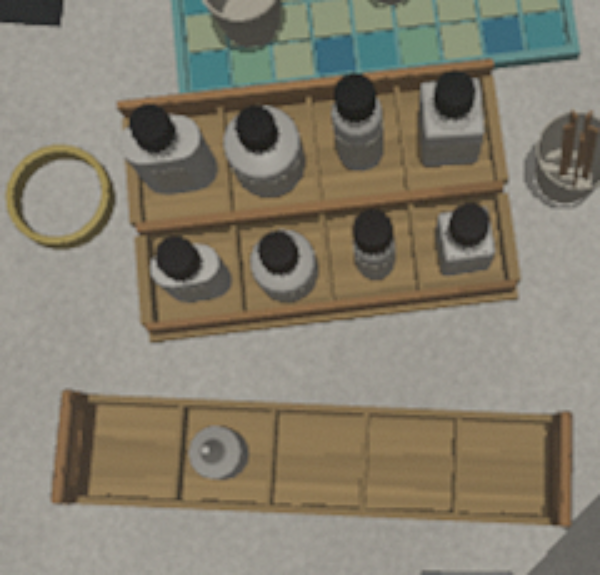

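All four hardeners stand upright in front of their matching resins, within 2 mm of target. The dropper is untouched at (217,452).

```bash
python3 -c "
from rig import *
print(finish_job())"
```

```text
the job is handed in; nothing more can be done
None
```

I handed the job in: all four hardeners stand upright in the front cells before their matching resins (flat, squat, slim, square from left), with caps within 2 mm of target in the last picture, and the resins and pigment bottle look unmoved; no verdict came back.

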